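# Load the last culture jar and put the lid on the steriliser pot

### The arm

A 6-joint arm with a two-finger parallel gripper is mounted at the origin on the work surface. World frame = base frame: x ahead of the robot, y to its left, z up, the work surface at z = 0. Lengths are in m, angles in rad, forces in N, time in s.
With the tool pointing down it reaches from about 0.225 to 0.725 m from the base axis. Payload 3.1 kg.
Tool frame: the origin (TCP) lies on the centre line of the jaws, within the pads' length; the fingertips stand 14 mm ahead of it and the grasp point (between the pads) lies 5 mm behind it; z points along the fingers, x is the direction in which the jaws open and shut, and the axes are right-handed (so a half turn about z gives the same grasp; the last joint's range is limited). The gripper opens to 85 mm and grips with 20 to 120 N. Pads are 22 mm wide; open, the fingers measure 114 mm over their backs; the gripper's body (76 mm by 85 mm) begins 54 mm behind the grasp point. The pads swing forward as they close: fully open they stand 13 mm farther back than shut.
Start: joints at [-1.362, 0.048, 0.099, 1.622, 0, 1.443], TCP at [0.173, -0.496, 0.245] pointing down, gripper open.
Joint ranges: [-2.91, 2.91], [-0.99, 1.94], [-1.21, 1.42], [-2.12, 2.29], [-1.49, 1.47], [-3.14, 3.14]. Speed limits (rad/s): [2.79, 2.79, 3.14, 3.14, 3.14, 3.14].

### API

Orientations are given as a unit quaternion [x, y, z, w].
In Python, from cell import env gives the robot as it stands.
- The arm moves only by the tool servo_tool, never from a script. Its argument "moves" is a list of rows, each an object of numbers: "ax", "ay", "az": the turn, a rotation vector about the world's x, y, z in degrees; "dx", "dy", "dz": the shift along the world's x, y, z in mm; "claw": the opening, from 0 (shut) to 1 (fully open). A call has 1 to 10 rows; each row shifts and turns the pose as measured when the row begins; what a row does not reach is not made up. A row lasts 1/10 s, in which the tool goes at most 50 mm and 8.59 degrees, less where a joint would pass 70% of its speed; a pose out of reach is approached as far as the arm can. A call is refused whole if a number of a shift passes 50 or a number of a turn 8.59, either way. A call with a gripper value outside its range is refused whole. The fingers move at their own pace and stop on an object; "newtons" is the grip in N (left out, the last holds). Time passes only in rows, so rows that do not move let the fingers close. It gives the time, the measured TCP pose, the force and the opening at its end, in the units of the state.
- env.sense(): the state, without advancing time (a new reading comes with each control period).
- env.grab_frame(name): name is "scene" or "top"; returns a dict with "color" (480x640x3 uint8, red, green, blue), "mtx" (3x3 intrinsics, pixels), "rvec" (rotation vector, rad) and "tvec" (3), from world to camera coordinates, as OpenCV has them. Camera axes: x right, y down, z forward; pixel columns grow to the right and rows downward; lengths in m; the calibration is good to about 2 mm. A picture is of the moment at which its call begins. There is no depth.
- env.close_job(): hands the job in, once; it reports no verdict.
The state is a dict: "time": time; "joint_positions": joint angles; "dq": joint speeds; "effort": joint torques, N m; "tool_pos": TCP position; "tcp_rot": TCP orientation; "ft_force": force on the tool from outside, world axes, zero at the start; "ft_torque": the same for the moment, N m; "gripper_width": opening from 0.0 (shut) to 1.0 (fully open).
Only numpy, scipy, OpenCV 4.12 (cv2) and the standard library are available. Lean on these libraries where they do the work, as an engineer would, in place of code of your own. Each camera call takes 0.05 s, during which the arm holds its last target.

### The job

Finish loading the steel steriliser pot and close it up: stand the last small grain jar upright in the free place in the pot, beside the two jars like it, and let it go. Then put the pot's own lid on (the large one; the smaller lid belongs to another pan), flat and fully home on the rim, and let it go. Set both down gently, without dropping them.

Things in the scene. Friction and masses are not known exactly. Their poses are not given: they have to be found in the camera images.
- jar_mid (a point): Last small grain jar, upright on the bench: straight glass cylinder of brown grain with flush dark metal cap, 50 mm diameter, 65 mm tall, about 0.14 kg (a similar jar 74 mm wide and 125 mm tall is not wanted). The point is its centre, 32.5 mm above its underside; z up its axis.
- pot_free (a point): Centre of the free place on the pot's inner floor, 5 mm above the bench, 54 mm from the pot's axis towards the pot's +y. The two jars already in (same size) stand at the same radius, 120 degrees to either side, so about 43 mm from the new jar; there is room for a finger on each side of it along the pot's x (tangential).
- pot_mouth (a point): Centre of the steel pot's mouth in the plane of its rim, 85 mm above the bench; z up, axes are the pot's. Pot fixed to the bench, round, 194 mm outside and 186 mm inside diameter, floor 5 mm thick, 80 mm deep inside; black loop handles at +x and -x reach 125 mm from the axis, below the rim.
- lid_knob (a point): Centre of the black knob (upright cylinder, 30 mm diameter, 28 mm tall) on the large steel lid, 210 mm diameter, about 0.3 kg, lying right way up; z up. It is 38 mm above the lid's underside, 30 mm above the face that rests on the rim, 24 mm above the plate's top. A skirt below, 164 mm wide, 8 mm deep, goes inside the rim with 11 mm play. The similar 150 mm lid is not wanted.

How it is judged:
On the way, in this order (a step that is already met when the one before it is completed fails the run):
1. the last small jar stands upright on the floor of the pot, let go, before the lid goes on (horizontal distance between jar_mid and pot_mouth below 0.07 m and z of jar_mid in the frame of pot_mouth below -0.042 m and angle between jar_mid's own z axis and vertical below 0.17 rad and contact force between jar and the fingers below 0.1 N and horizontal distance between lid_knob and pot_mouth above 0.1 m), for 0.2 s.
2. the large lid lies flat and centred on the pot's rim (horizontal distance between lid_knob and pot_mouth below 0.014 m and z of lid_knob in the frame of pot_mouth between 0.026 and 0.032 m and angle between lid_knob's own z axis and vertical below 0.06 rad), for 0.2 s.
At the end, for the whole second after the job is handed in: The small jar stands in the pot within 70 mm of its axis, centre over 42 mm below the rim, tilted under 10 degrees; the large lid lies on the rim, centred within 14 mm, knob centre 26 to 32 mm above the rim, tilted under 3.4 degrees; both at rest (under 20 mm/s) (all of step 2 and horizontal distance between jar_mid and pot_mouth below 0.07 m and z of jar_mid in the frame of pot_mouth below -0.042 m and angle between jar_mid's own z axis and vertical below 0.17 rad and linear speed of each of lid, jar below 0.02 m/s); the robot touches nothing.
It fails at once if the small jar is dropped (it falls free at over 0.7 m/s, a fall of about 25 mm) (contact force between jar and the fingers below 0.05 N and linear speed of jar above 0.7 m/s).
It fails at once if the large lid is dropped (it falls free at over 0.7 m/s, a fall of about 25 mm) (contact force between lid and the fingers below 0.05 N and linear speed of lid above 0.7 m/s).
It also fails if it takes over 64 s, if anything falls off the work surface, if the arm or the gripper's body presses on something with over 40 N, if the wrist force passes 120 N, or if a joint passes its speed limit or range.

## Working session

There is one attempt and no reset: what is moved stays moved. The work goes in short steps, Python scripts to look and compute and a tool call to move; the robot and the scene stay as the last step left them, time stands still between calls to the robot, and variables do not carry over. Pictures are saved under pics/ and viewed, and the job is handed in when it is done.

Besides the shell and the picture viewer there is one more tool, called after "Request:" as name(argument=value, ...), one argument or row to a line, values as JSON. servo_tool: Moves the arm, as the interface text tells. Its arguments: {"type":"object","properties":{"moves":{"type":"array","items":{"type":"object","properties":{"ax":{"type":"number"},"ay":{"type":"number"},"az":{"type":"number"},"dx":{"type":"number"},"dy":{"type":"number"},"dz":{"type":"number"},"claw":{"type":"number"}}}},"newtons":{"type":"number"}},"required":["moves"]}

```bash
mkdir -p pics; ls; python3 - <<'E'
from cell import env
import cv2,numpy as np,pickle
print(env.sense())
for n in("scene","top"):
    f=env.grab_frame(n); pickle.dump(f,open(f"pics/{n}0.pkl","wb"))
    cv2.imwrite(f"pics/{n}0.png",f["color"][:,:,::-1]); print(n,f["mtx"],f["rvec"],f["tvec"])
E
```

```text
pics
{'time': 0.0, 'joint_positions': array([-1.36182782e+00,  4.87678843e-02,  9.75599995e-02,  1.62195543e+00,
       -8.11328121e-06,  1.44300435e+00]), 'dq': array([ 0.00013345, -0.00038889, -0.00101535,  0.00157971,  0.00252935,
       -0.00024911]), 'effort': array([-4.84928678e-04, -3.38783312e+01,  3.20015037e+01,  2.02855066e-02,
       -2.32901521e-04,  7.47670992e-08]), 'tool_pos': array([ 0.17334647, -0.49494993,  0.2440892 ]), 'tcp_rot': array([ 8.15606961e-01, -5.78605120e-01, -8.72873813e-04, -7.99227160e-04]), 'ft_force': array([ 0.10922326, -0.4728842 ,  0.09401171]), 'ft_torque': array([ 0.00447336, -0.00907468,  0.00153785]), 'gripper_width': 0.9979960303106041}
scene [[599.17222722   0.         321.45150371]
 [  0.         599.17222722 233.22351822]
 [  0.           0.           1.        ]] [ 2.0523914   0.9748375  -0.47828121] [-0.31908721 -0.18563675  1.36458397]
top [[579.75360947   0.         323.0915694 ]
 [  0.         579.75360947 241.06657784]
 [  0.           0.           1.        ]] [ 2.20268681 -2.1791243   0.12412169] [-0.03942594  0.51172882  0.99820061]
```

View pics/scene0.png

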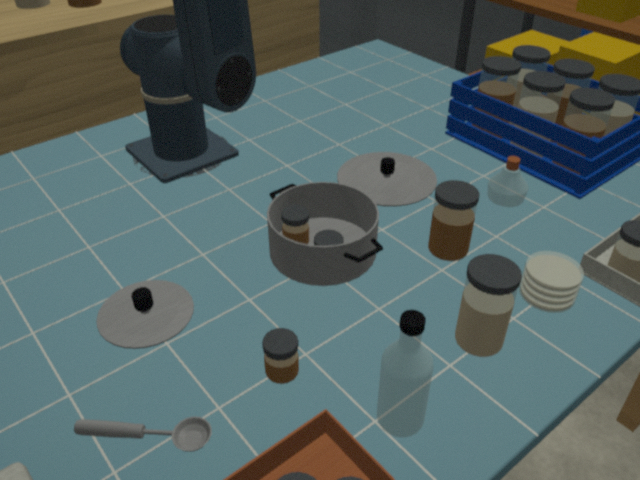

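View pics/top0.png

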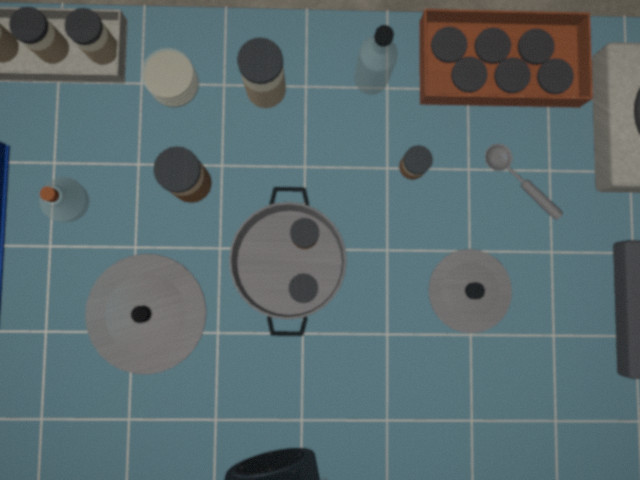

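The top view shows the small jar with its cap at (416,160), the pot at (288,260) with its handles up and down in the image, jars inside at (305,234) and (303,288), and the free place on the left. The large lid is at (146,314) with its knob at (141,314), and the small lid is at (470,291). Next I measure them.

```bash
cat > h.py <<'E'
import cv2,numpy as np,pickle
def cam(f):
    R=cv2.Rodrigues(np.array(f["rvec"],float))[0]; return f["mtx"],R,np.array(f["tvec"],float).ravel()
def ray(f,uv,z):
    K,R,t=cam(f); d=R.T@np.linalg.inv(K)@np.array([uv[0],uv[1],1.]); c=-R.T@t
    return c+d*(z-c[2])/d[2]
def proj(f,P):
    K,R,t=cam(f); p=K@(R@np.array(P,float)+t); return p[:2]/p[2]
def comps(mask,roi,amin=40):
    x0,y0,x1,y1=roi; m=np.zeros_like(mask); m[y0:y1,x0:x1]=mask[y0:y1,x0:x1]
    cs,_=cv2.findContours(m,cv2.RETR_EXTERNAL,cv2.CHAIN_APPROX_NONE)
    return [c for c in cs if cv2.contourArea(c)>amin]
def circ(f,c,z):
    """fit circle of contour pixels on plane z"""
    P=np.array([ray(f,p,z)[:2] for p in c.reshape(-1,2)])
    A=np.c_[2*P,np.ones(len(P))]; s=np.linalg.lstsq(A,(P**2).sum(1),rcond=None)[0]
    r=np.sqrt(s[2]+s[0]**2+s[1]**2); res=np.hypot(*(P-s[:2]).T)-r
    return s[:2],r,res.std()
E
python3 - <<'E'
from h import *
f=pickle.load(open("pics/top0.pkl","rb")); s=pickle.load(open("pics/scene0.pkl","rb"))
hsv=cv2.cvtColor(f["color"],cv2.COLOR_RGB2HSV)
dark=(hsv[...,2]<80).astype(np.uint8)*255
noblue=(~((hsv[...,0]>80)&(hsv[...,0]<110)&(hsv[...,1]>65))).astype(np.uint8)*255
for n,p in dict(table=(60,120),jar=(416,160),lid=(120,330),pin=(265,260),prim=(232,260),grout=(43,350),capin=(305,234)).items(): print(n,hsv[p[1],p[0]])
print("centre axis dir", ray(f,(320,240),0),ray(f,(420,240),0),ray(f,(320,340),0))
for n,roi,m,z in [("jar",(395,140,440,185),dark,.065),("lid",(75,245,215,385),noblue,.010),("knob",(125,295,160,330),dark,.052),("pot",(225,195,350,325),noblue,.085),("cap1",(288,215,325,252),dark,.07),("cap2",(285,270,322,308),dark,.07),("hA",(265,180,312,204),dark,.07),("hB",(265,318,312,340),dark,.07)]:
    for c in comps(m,roi):
        print(n,cv2.boundingRect(c),cv2.contourArea(c),circ(f,c,z))
cv2.imwrite("pics/m.png",np.hstack([dark[120:400,60:460],noblue[120:400,60:460]]))
E
```

```text
table [ 97  72 124]
jar [120  12  65]
lid [ 15   4 118]
pin [173   9 113]
prim [45  8 64]
grout [ 92  35 132]
capin [102  20  65]
centre axis dir [ 0.5159013  -0.02895277  0.        ] [ 0.51807449 -0.20978373  0.        ] [ 0.33793648 -0.0307329   0.        ]
jar (402, 146, 30, 34) 644.0 (array([ 0.64643721, -0.19118054]), np.float64(0.025896310721619638), np.float64(0.0032008558618029505))
lid (75, 245, 140, 140) 12480.5 (array([0.39701793, 0.27738098]), np.float64(0.11639265755740115), np.float64(0.01623714430215804))
knob (131, 305, 21, 18) 266.0 (array([0.38354438, 0.2712328 ]), np.float64(0.015367823862825446), np.float64(0.001189517431372652))
pot (225, 195, 125, 130) 11228.5 (array([0.47577661, 0.02619184]), np.float64(0.09927306684836269), np.float64(0.0031464759043059796))
cap1 (291, 218, 28, 31) 635.5 (array([ 0.52168758, -0.00099447]), np.float64(0.023961114593076798), np.float64(0.0008847324754485172))
cap2 (289, 274, 29, 29) 595.5 (array([4.29755609e-01, 2.88881422e-04]), np.float64(0.022888761572578714), np.float64(0.0005693185780789836))
hA (270, 187, 39, 17) 184.0 (array([0.57242831, 0.02560199]), np.float64(0.028977116769626138), np.float64(0.003746159300677826))
hB (267, 318, 40, 18) 201.0 (array([0.37808123, 0.02628496]), np.float64(0.02894987823152089), np.float64(0.003831019693995973))
```

View pics/m.png

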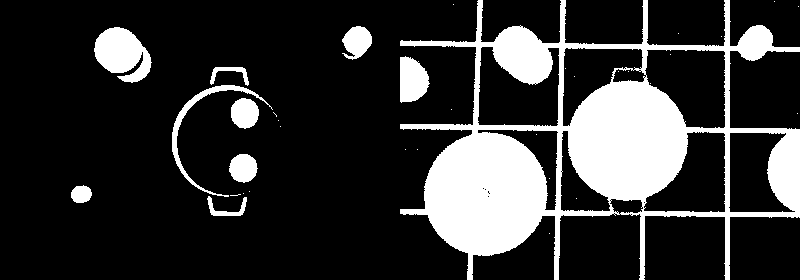

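```bash
python3 - <<'E'
from h import *
f=pickle.load(open("pics/top0.pkl","rb")); s=pickle.load(open("pics/scene0.pkl","rb"))
hsv=cv2.cvtColor(f["color"],cv2.COLOR_RGB2HSV)
k=cv2.getStructuringElement(cv2.MORPH_ELLIPSE,(9,9))
nb=(~((hsv[...,0]>80)&(hsv[...,0]<110)&(hsv[...,1]>55))).astype(np.uint8)*255
nb=cv2.morphologyEx(nb,cv2.MORPH_OPEN,k)
dark=((hsv[...,2]<80)&(hsv[...,1]<40)).astype(np.uint8)*255
dark=cv2.morphologyEx(dark,cv2.MORPH_OPEN,cv2.getStructuringElement(cv2.MORPH_ELLIPSE,(7,7)))
for n,roi,m,z in [("jar",(395,140,440,185),dark,.065),("lid",(75,245,215,385),nb,.014),("pot",(225,195,350,325),nb,.085)]:
    for c in comps(m,roi): print(n,cv2.boundingRect(c),circ(f,c,z))
# scene view: jar cap, lid, pot
h2=cv2.cvtColor(s["color"],cv2.COLOR_RGB2HSV)
nb2=(~((h2[...,0]>80)&(h2[...,0]<115)&(h2[...,1]>55))).astype(np.uint8)*255
nb2=cv2.morphologyEx(nb2,cv2.MORPH_OPEN,k)
d2=((h2[...,2]<80)&(h2[...,1]<60)).astype(np.uint8)*255
for n,roi,m,z in [("jarcap",(255,322,305,368),d2,.065),("lid",(330,148,445,210),nb2,.012),("knob",(375,150,402,180),d2,.038)]:
    for c in comps(m,roi): print("scene",n,cv2.boundingRect(c),circ(s,c,z), ray(s,c.reshape(-1,2).mean(0),z))
for P in [(.6464,-.191,.065),(.39,.272,.052),(.4757,.0262,.085)]: print(proj(s,P),proj(f,P))
v=s["color"][300:400,230:330,::-1]; v2=s["color"][140:220,320:450,::-1]
cv2.imwrite("pics/z.png",np.vstack([cv2.resize(v,(500,300)),cv2.resize(v2,(500,300))]))
E
```

```text
jar (404, 146, 28, 28) (array([ 0.65088501, -0.19347518]), np.float64(0.022223347870705103), np.float64(0.0016681935045788348))
lid (84, 253, 123, 122) (array([0.38324304, 0.27407924]), np.float64(0.10473055873091654), np.float64(0.0007559334536290273))
pot (228, 201, 119, 119) (array([0.47535038, 0.02608125]), np.float64(0.09690385366583815), np.float64(0.0007439204724636149))
scene jarcap (263, 329, 35, 32) (array([ 0.65847948, -0.1986626 ]), np.float64(0.026253415645200763), np.float64(0.001733182686543706)) [ 0.65924282 -0.19933182  0.065     ]
scene lid (330, 151, 115, 59) (array([0.39209861, 0.25939171]), np.float64(0.11741075850137593), np.float64(0.014717384174232141)) [0.41491779 0.25573464 0.012     ]
scene knob (380, 157, 15, 20) (array([0.38429887, 0.27399507]), np.float64(0.028332976636983892), np.float64(0.008402101295708798)) [0.38414624 0.2742766  0.038     ]
[279.36449099 336.01896819] [416.12848129 162.00697664]
[388.79351109 161.61439247] [140.56132207 309.93975903]
[322.56937711 211.41421517] [287.41671771 259.45569542]
```

View pics/z.png

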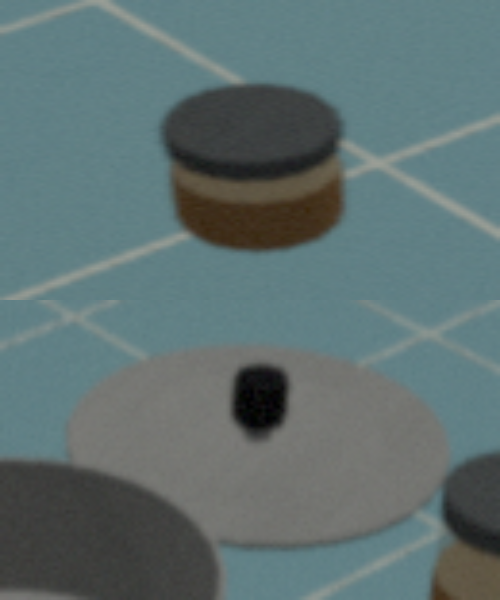

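Request:
servo_tool(
  moves=[
    {"dx": 35, "dy": 15, "az": 7.5, "claw": 1},
    {"dx": 35, "dy": 15, "az": 7.5},
    {"dx": 35, "dy": 15, "az": 7.5},
    {"dx": 35, "dy": 15, "az": 7.5},
    {"dx": 35, "dy": 15, "az": 7.5},
    {"dx": 35, "dy": 25, "az": 7.5},
    {"dx": 35, "dy": 25, "az": 7.5},
    {"dx": 35, "dy": 25, "az": 7.5},
    {"dx": 35, "dy": 25, "az": 5},
    {"dx": 35, "dy": 25, "az": 5},
  ],
  newtons=40,
)

```text
$.moves[0]: bad value
```

```bash
cat >> h.py <<'E'
def state(env):
    from scipy.spatial.transform import Rotation as R
    s=env.sense(); m=R.from_quat(s["tcp_rot"]).as_matrix()
    print("t",round(s["time"],2),"tcp mm",np.round(s["tool_pos"]*1000,1),"yaw",round(float(np.degrees(np.arctan2(m[1,0],m[0,0]))),2),"z axis",np.round(m[:,2],4),"F",np.round(s["ft_force"],2),"w",round(s["gripper_width"],3),"q",np.round(s["joint_positions"],2)); return s
E
python3 - <<'E'
from h import *
from cell import env
state(env)
s=pickle.load(open("pics/scene0.pkl","rb"));f=pickle.load(open("pics/top0.pkl","rb"))
print(ray(s,(280.4,341.5),.065),ray(f,(416.5,159),.065), proj(s,(.651,-.194,.065)),proj(f,(.651,-.194,.065)))
E
```

```text
t 0.1 tcp mm [ 173.4 -495.   244.2] yaw -70.7 z axis [-4.0e-04  2.1e-03 -1.0e+00] F [-0.35 -0.16  0.2 ] w 1.0 q [-1.36  0.05  0.1   1.62 -0.    1.44]
[ 0.65548437 -0.19584508  0.065     ] [ 0.65164829 -0.19166225  0.065     ] [279.56629272 338.96855611] [417.85797391 159.39353928]
```

Request:
servo_tool(
  moves=[
    {"dx": 35, "dy": 15, "dz": 0, "ax": 0, "ay": 0, "az": 7.5, "claw": 1.0},
    {"dx": 35, "dy": 15, "dz": 0, "ax": 0, "ay": 0, "az": 7.5, "claw": 1.0},
  ],
  newtons=40,
)

```text
time: 0.3
tool_pos: [0.2409, -0.4659, 0.2425]
tcp_rot: [0.884, -0.467, -0.002, -0.001]
ft_force: [-0.1, -0.9, -0.4]
gripper_width: 1.0
```

Request:
servo_tool(
  moves=[
    {"dx": 41, "dy": 27, "dz": 0, "ax": 0, "ay": 0, "az": 7, "claw": 1},
    {"dx": 41, "dy": 27, "dz": 0, "ax": 0, "ay": 0, "az": 7, "claw": 1},
    {"dx": 41, "dy": 27, "dz": 0, "ax": 0, "ay": 0, "az": 7, "claw": 1},
    {"dx": 41, "dy": 27, "dz": 0, "ax": 0, "ay": 0, "az": 7, "claw": 1},
    {"dx": 41, "dy": 27, "dz": -10, "ax": 0, "ay": 0, "az": 7, "claw": 1},
    {"dx": 41, "dy": 27, "dz": -10, "ax": 0, "ay": 0, "az": 7, "claw": 1},
    {"dx": 41, "dy": 27, "dz": -10, "ax": 0, "ay": 0, "az": 7, "claw": 1},
    {"dx": 41, "dy": 27, "dz": -10, "ax": 0, "ay": 0, "az": 7, "claw": 1},
    {"dx": 41, "dy": 27, "dz": 0, "ax": 0, "ay": 0, "az": 0, "claw": 1},
    {"dx": 41, "dy": 27, "dz": 0, "ax": 0, "ay": 0, "az": 0, "claw": 1},
  ],
  newtons=40,
)

```text
time: 1.3
tool_pos: [0.6526, -0.1896, 0.1956]
tcp_rot: [1.0, 0.022, -0.006, -0.0]
ft_force: [0.2, -0.9, 1.1]
gripper_width: 0.999
```

```bash
python3 - <<'E'
from h import *
from cell import env
state(env)
E
```

```text
t 1.3 tcp mm [ 652.6 -189.6  195.6] yaw 2.52 z axis [-1.270e-02  1.000e-04 -9.999e-01] F [ 0.17 -0.94  1.07] w 0.999 q [-0.38  0.48  0.52  1.62 -0.    1.15]
```

Request:
servo_tool(
  moves=[
    {"dx": 0, "dy": -3, "dz": 0, "ax": 0, "ay": -0.7, "az": -2.5, "claw": 1},
    {"dx": 0, "dy": 0, "dz": 0, "ax": 0, "ay": 0, "az": 0, "claw": 1},
  ],
)

```text
time: 1.5
tool_pos: [0.6568, -0.1862, 0.1878]
tcp_rot: [1.0, 0.004, -0.004, -0.003]
ft_force: [0.0, -0.3, -0.6]
gripper_width: 0.998
```

```bash
python3 - <<'E'
from h import *
from cell import env
state(env)
for n in("scene","top"):
    f=env.grab_frame(n); pickle.dump(f,open(f"pics/{n}1.pkl","wb"))
    cv2.imwrite(f"pics/{n}1.png",f["color"][:,:,::-1])
E
```

```text
t 1.5 tcp mm [ 656.8 -186.2  187.8] yaw 0.48 z axis [-0.0073  0.0056 -1.    ] F [ 0.04 -0.33 -0.6 ] w 0.998 q [-0.38  0.48  0.51  1.6   0.    1.19]
```

View pics/scene1.png

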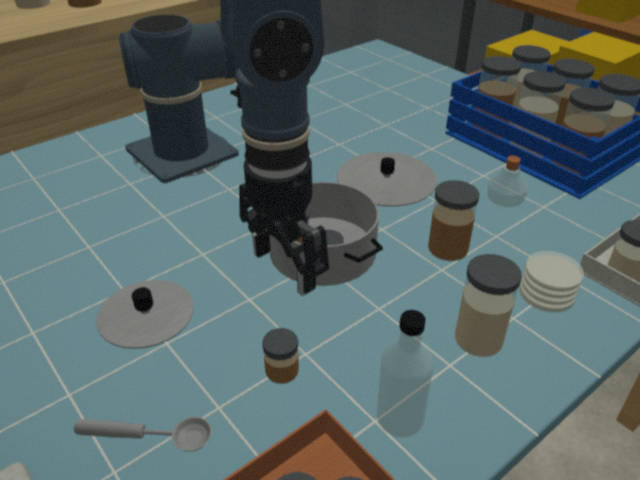

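The scene view shows the gripper above and beyond the jar, with fingertips at (262,245) and (308,285), and the jar untouched at (281,350). I check this against the projected TCP and correct.

```bash
python3 - <<'E'
from h import *
from cell import env
s=state(env)
f=pickle.load(open("pics/scene1.pkl","rb"));p=s["tool_pos"]
for d in(-.05,0,.05): print(proj(f,p+[d,0,-.014]))
E
```

```text
t 1.6 tcp mm [ 655.8 -186.4  187.8] yaw 0.46 z axis [-0.0079  0.0067 -0.9999] F [ 0.47  0.61 -0.69] w 1.001 q [-0.38  0.48  0.5   1.6   0.    1.19]
[260.61235649 260.22162458]
[282.98554708 279.91103188]
[307.23214219 301.24911887]
```

Request:
servo_tool(
  moves=[
    {"dx": -5, "dy": -7, "dz": -20, "ax": -0.3, "ay": -0.4, "az": -0.5, "claw": 1},
    {"dx": 0, "dy": 0, "dz": -20, "ax": 0, "ay": 0, "az": 0, "claw": 1},
    {"dx": 0, "dy": 0, "dz": -20, "ax": 0, "ay": 0, "az": 0, "claw": 1},
    {"dx": 0, "dy": 0, "dz": 0, "ax": 0, "ay": 0, "az": 0, "claw": 1},
    {"dx": 0, "dy": 0, "dz": 0, "ax": 0, "ay": 0, "az": 0, "claw": 1},
  ],
)

```text
time: 2.1
tool_pos: [0.6472, -0.1982, 0.1316]
tcp_rot: [1.0, -0.003, 0.002, 0.001]
ft_force: [0.3, 0.4, 1.1]
gripper_width: 0.997
```

```bash
python3 - <<'E'
from h import *
from cell import env
s=state(env)
E
```

```text
t 2.1 tcp mm [ 647.2 -198.2  131.6] yaw -0.31 z axis [ 0.0041 -0.0017 -1.    ] F [0.29 0.41 1.14] w 0.997 q [-0.4   0.45  0.35  1.47  0.    1.18]
```

Request:
servo_tool(
  moves=[
    {"dx": 5, "dy": 4, "dz": -10, "ax": 0, "ay": 0.2, "az": 0.3, "claw": 1},
    {"dx": 0, "dy": 0, "dz": -15, "ax": 0, "ay": 0, "az": 0, "claw": 1},
    {"dx": 0, "dy": 0, "dz": -10, "ax": 0, "ay": 0, "az": 0, "claw": 1},
    {"dx": 0, "dy": 0, "dz": 0, "ax": 0, "ay": 0, "az": 0, "claw": 1},
    {"dx": 0, "dy": 0, "dz": 0, "ax": 0, "ay": 0, "az": 0, "claw": 1},
  ],
)

```text
time: 2.6
tool_pos: [0.6538, -0.1953, 0.0978]
tcp_rot: [1.0, -0.0, 0.003, 0.002]
ft_force: [-0.5, 0.1, -0.1]
gripper_width: 1.0
```

```bash
python3 - <<'E'
from h import *
from cell import env
s=state(env)
for n in("scene","top"):
    f=env.grab_frame(n); pickle.dump(f,open(f"pics/{n}2.pkl","wb"))
    cv2.imwrite(f"pics/{n}2.png",f["color"][:,:,::-1])
    if n=="scene": cv2.imwrite("pics/z2.png",cv2.resize(f["color"][200:400,180:380,::-1],(600,600)))
E
```

```text
t 2.6 tcp mm [ 653.8 -195.3   97.8] yaw -0.03 z axis [ 0.0057 -0.0038 -1.    ] F [-0.53  0.11 -0.13] w 1.0 q [-0.39  0.47  0.31  1.4  -0.    1.18]
```

View pics/z2.png

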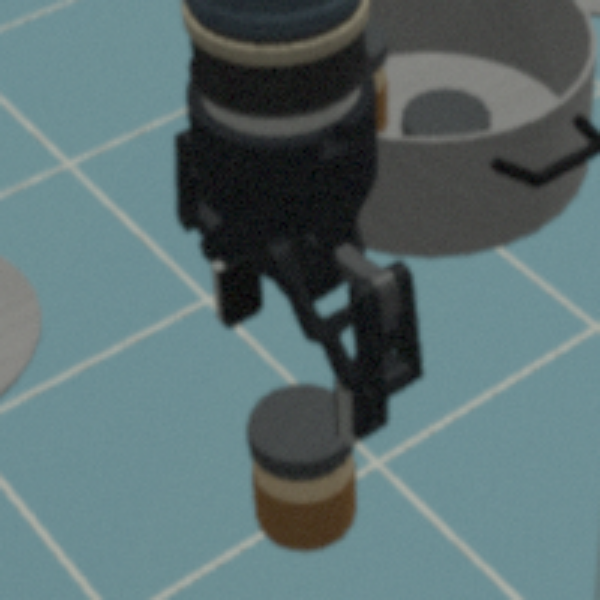

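The fingers straddle the jar cap, which is at zoom (300,430); the near finger is at (370,400). I continue down.

Request:
servo_tool(
  moves=[
    {"dx": -2, "dy": 2, "dz": -20, "ax": 0, "ay": 0.3, "az": 0, "claw": 1},
    {"dx": 0, "dy": 0, "dz": -20, "ax": 0, "ay": 0, "az": 0, "claw": 1},
    {"dx": 0, "dy": 0, "dz": -15, "ax": 0, "ay": 0, "az": 0, "claw": 1},
    {"dx": 0, "dy": 0, "dz": -5, "ax": 0, "ay": 0, "az": 0, "claw": 1},
    {"dx": 0, "dy": 0, "dz": 0, "ax": 0, "ay": 0, "az": 0, "claw": 1},
  ],
)

```text
time: 3.2
tool_pos: [0.6541, -0.1941, 0.0399]
tcp_rot: [1.0, -0.0, 0.003, 0.003]
ft_force: [-0.0, 0.1, -0.0]
gripper_width: 0.998
```

```bash
python3 - <<'E'
from h import *
from cell import env
s=state(env)
E
```

```text
t 3.2 tcp mm [ 654.1 -194.1   39.9] yaw -0.02 z axis [ 0.0069 -0.0065 -1.    ] F [-0.05  0.08 -0.01] w 0.998 q [-0.39  0.49  0.22  1.29 -0.    1.19]
```

Request:
servo_tool(
  moves=[
    {"dx": -1, "dy": 0, "dz": -4, "ax": 0.4, "ay": 0.4, "az": 0, "claw": 1},
    {"dx": 0, "dy": 0, "dz": 0, "ax": 0, "ay": 0, "az": 0, "claw": 0.75},
    {"dx": 0, "dy": 0, "dz": 0, "ax": 0, "ay": 0, "az": 0, "claw": 0.5},
    {"dx": 0, "dy": 0, "dz": 0, "ax": 0, "ay": 0, "az": 0, "claw": 0.3},
    {"dx": 0, "dy": 0, "dz": 0, "ax": 0, "ay": 0, "az": 0, "claw": 0.3},
    {"dx": 0, "dy": 0, "dz": 0, "ax": 0, "ay": 0, "az": 0, "claw": 0.3},
    {"dx": 0, "dy": 0, "dz": 0, "ax": 0, "ay": 0, "az": 0, "claw": 0.3},
    {"dx": 0, "dy": 0, "dz": 0, "ax": 0, "ay": 0, "az": 0, "claw": 0.3},
  ],
  newtons=40,
)

```text
time: 4.0
tool_pos: [0.6544, -0.1948, 0.0384]
tcp_rot: [1.0, -0.0, 0.001, 0.0]
ft_force: [-0.2, -0.6, -0.6]
gripper_width: 0.578
```

```bash
python3 - <<'E'
from h import *
from cell import env
s=state(env)
f=env.grab_frame("scene"); cv2.imwrite("pics/z3.png",cv2.resize(f["color"][200:400,180:380,::-1],(600,600)))
E
```

```text
t 4.0 tcp mm [ 654.4 -194.8   38.4] yaw -0.03 z axis [ 2.7e-03 -4.0e-04 -1.0e+00] F [-0.19 -0.62 -0.62] w 0.578 q [-0.39  0.5   0.23  1.3   0.    1.18]
```

View pics/z3.png

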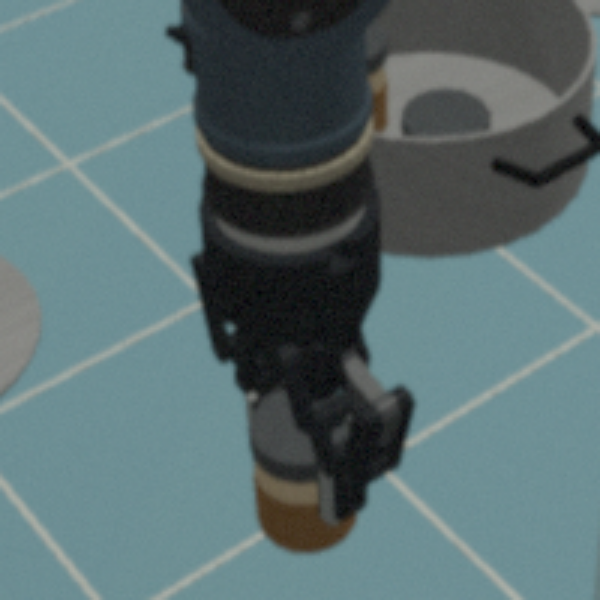

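Gripped: the opening of 49 mm matches the jar. Now I lift.

Request:
servo_tool(
  moves=[
    {"dx": 0, "dy": 0, "dz": 10, "ax": 0, "ay": 0, "az": 0, "claw": 0.3},
    {"dx": 0, "dy": 0, "dz": 20, "ax": 0, "ay": 0, "az": 0, "claw": 0.3},
    {"dx": 0, "dy": 0, "dz": 30, "ax": 0, "ay": 0, "az": 0, "claw": 0.3},
    {"dx": 0, "dy": 0, "dz": 30, "ax": 0, "ay": 0, "az": 0, "claw": 0.3},
    {"dx": 0, "dy": 0, "dz": 30, "ax": 0, "ay": 0, "az": 0, "claw": 0.3},
    {"dx": -10, "dy": 15, "dz": 10, "ax": 0, "ay": 0, "az": 0, "claw": 0.3},
    {"dx": -20, "dy": 30, "dz": 0, "ax": 0, "ay": 0, "az": 0, "claw": 0.3},
    {"dx": -20, "dy": 30, "dz": 0, "ax": 0, "ay": 0, "az": 0, "claw": 0.3},
    {"dx": -20, "dy": 30, "dz": 0, "ax": 0, "ay": 0, "az": 0, "claw": 0.3},
    {"dx": -20, "dy": 30, "dz": 0, "ax": 0, "ay": 0, "az": 0, "claw": 0.3},
  ],
)

```text
time: 5.05
tool_pos: [0.5626, -0.0602, 0.1788]
tcp_rot: [1.0, -0.004, 0.005, 0.001]
ft_force: [-0.1, 0.5, -1.4]
gripper_width: 0.573
```

```bash
python3 - <<'E'
from h import *
from cell import env
s=state(env)
E
```

```text
t 5.05 tcp mm [562.6 -60.2 178.8] yaw -0.44 z axis [ 0.0097 -0.0027 -0.9999] F [-0.1   0.5  -1.36] w 0.573 q [-0.22  0.14  0.06  1.49 -0.    1.35]
```

Request:
servo_tool(
  moves=[
    {"dx": -20, "dy": 30, "dz": 0, "ax": 0, "ay": 0.3, "az": 0.2, "claw": 0.3},
    {"dx": -20, "dy": 30, "dz": 0, "ax": 0, "ay": 0, "az": 0, "claw": 0.3},
    {"dx": -20, "dy": 30, "dz": 0, "ax": 0, "ay": 0, "az": 0, "claw": 0.3},
    {"dx": -14, "dy": 22, "dz": 0, "ax": 0, "ay": 0, "az": 0, "claw": 0.3},
    {"dx": -5, "dy": 10, "dz": -5, "ax": 0, "ay": 0, "az": 0, "claw": 0.3},
    {"dx": 0, "dy": 0, "dz": -10, "ax": 0, "ay": 0, "az": 0, "claw": 0.3},
    {"dx": 0, "dy": 0, "dz": 0, "ax": 0, "ay": 0, "az": 0, "claw": 0.3},
    {"dx": 0, "dy": 0, "dz": 0, "ax": 0, "ay": 0, "az": 0, "claw": 0.3},
  ],
)

```text
time: 5.85
tool_pos: [0.4794, 0.0685, 0.1695]
tcp_rot: [1.0, -0.0, 0.007, 0.001]
ft_force: [-0.9, 0.1, -0.9]
gripper_width: 0.577
```

```bash
python3 - <<'E'
from h import *
from cell import env
s=state(env)
for n in("scene","top"):
    f=env.grab_frame(n); pickle.dump(f,open(f"pics/{n}4.pkl","wb"))
    r=f["color"][60:320,180:440,::-1] if n=="scene" else f["color"][130:390,160:420,::-1]
    cv2.imwrite(f"pics/{n}4.png",cv2.resize(r,(600,600)))
E
```

```text
t 5.85 tcp mm [479.4  68.5 169.5] yaw -0.0 z axis [ 0.0141 -0.0027 -0.9999] F [-0.9   0.11 -0.94] w 0.577 q [ 0.01 -0.08 -0.17  1.46 -0.    1.58]
```

View pics/scene4.png

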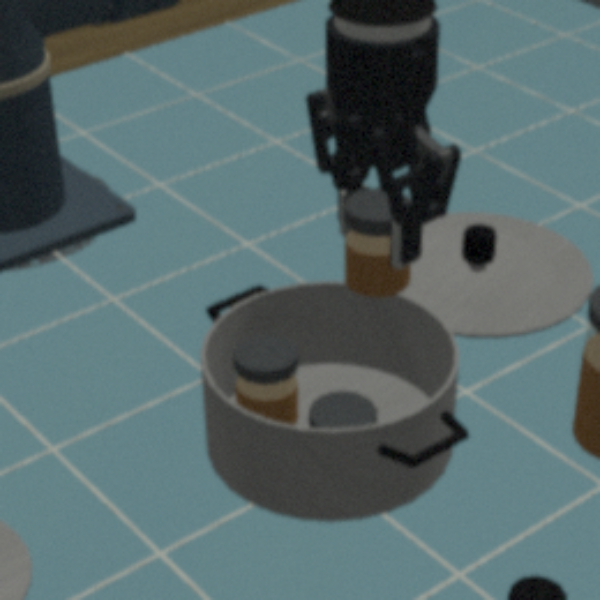

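View pics/top4.png

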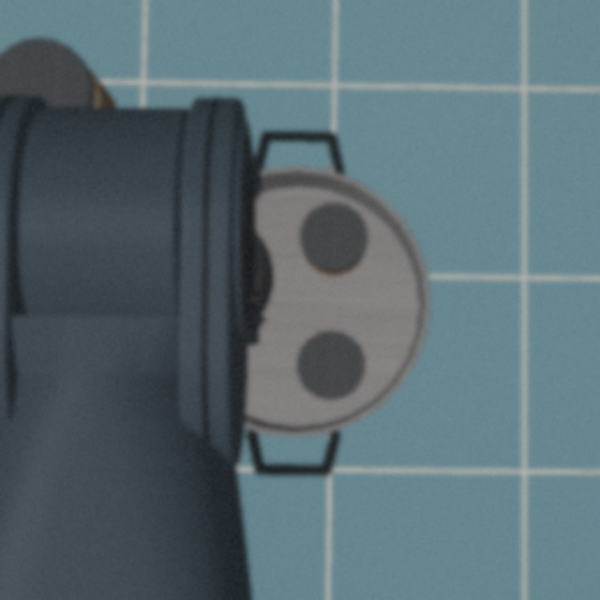

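The jar is held upright above the far edge of the pot, with the jar's cap at zoom (365,210), and the free place is clear. I centre it and go down in steps.

Request:
servo_tool(
  moves=[
    {"dx": -4, "dy": 10, "dz": 0, "ax": 0.2, "ay": 0.8, "az": 0, "claw": 0.3},
    {"dx": 0, "dy": 0, "dz": -10, "ax": 0, "ay": 0, "az": 0, "claw": 0.3},
    {"dx": 0, "dy": 0, "dz": -10, "ax": 0, "ay": 0, "az": 0, "claw": 0.3},
    {"dx": 0, "dy": 0, "dz": 0, "ax": 0, "ay": 0, "az": 0, "claw": 0.3},
    {"dx": 0, "dy": 0, "dz": 0, "ax": 0, "ay": 0, "az": 0, "claw": 0.3},
  ],
)

```text
time: 6.45
tool_pos: [0.4759, 0.0775, 0.1468]
tcp_rot: [1.0, -0.002, -0.001, -0.0]
ft_force: [-0.4, 0.7, -1.6]
gripper_width: 0.574
```

```bash
python3 - <<'E'
from h import *
from cell import env
s=state(env)
E
```

```text
t 6.45 tcp mm [475.9  77.5 146.8] yaw -0.21 z axis [-2.9e-03  9.0e-04 -1.0e+00] F [-0.43  0.74 -1.62] w 0.574 q [ 0.02 -0.06 -0.2   1.43  0.    1.6 ]
```

Request:
servo_tool(
  moves=[
    {"dx": 0, "dy": 1.5, "dz": -12, "ax": 0, "ay": 0, "az": 0.2, "claw": 0.3},
    {"dx": 0, "dy": 0, "dz": -12, "ax": 0, "ay": 0, "az": 0, "claw": 0.3},
    {"dx": 0, "dy": 0, "dz": -12, "ax": 0, "ay": 0, "az": 0, "claw": 0.3},
    {"dx": 0, "dy": 0, "dz": -12, "ax": 0, "ay": 0, "az": 0, "claw": 0.3},
    {"dx": 0, "dy": 0, "dz": -12, "ax": 0, "ay": 0, "az": 0, "claw": 0.3},
    {"dx": 0, "dy": 0, "dz": 0, "ax": 0, "ay": 0, "az": 0, "claw": 0.3},
  ],
)

```text
time: 7.05
tool_pos: [0.4745, 0.0791, 0.0803]
tcp_rot: [1.0, 0.0, -0.003, -0.0]
ft_force: [-0.2, -0.3, -1.9]
gripper_width: 0.575
```

```bash
python3 - <<'E'
from h import *
from cell import env
s=state(env)
E
```

```text
t 7.05 tcp mm [474.5  79.1  80.3] yaw 0.0 z axis [-5.1e-03  7.0e-04 -1.0e+00] F [-0.23 -0.31 -1.85] w 0.575 q [ 0.03 -0.03 -0.31  1.3   0.    1.6 ]
```

Down another 33 mm to just above the floor.

Request:
servo_tool(
  moves=[
    {"dx": 1, "dy": 0, "dz": -10, "ax": 0, "ay": -0.3, "az": 0, "claw": 0.3},
    {"dx": 0, "dy": 0, "dz": -8, "ax": 0, "ay": 0, "az": 0, "claw": 0.3},
    {"dx": 0, "dy": 0, "dz": -6, "ax": 0, "ay": 0, "az": 0, "claw": 0.3},
    {"dx": 0, "dy": 0, "dz": -4, "ax": 0, "ay": 0, "az": 0, "claw": 0.3},
    {"dx": 0, "dy": 0, "dz": -1, "ax": 0, "ay": 0, "az": 0, "claw": 0.3},
    {"dx": 0, "dy": 0, "dz": 0, "ax": 0, "ay": 0, "az": 0, "claw": 0.3},
  ],
)

```text
time: 7.65
tool_pos: [0.4761, 0.079, 0.0491]
tcp_rot: [1.0, -0.0, 0.001, -0.0]
ft_force: [-1.6, 1.0, -2.2]
gripper_width: 0.576
```

```bash
python3 - <<'E'
from h import *
from cell import env
s=state(env)
E
```

```text
t 7.65 tcp mm [476.1  79.   49.1] yaw -0.0 z axis [ 1.5e-03  6.0e-04 -1.0e+00] F [-1.62  0.98 -2.16] w 0.576 q [ 0.03 -0.01 -0.36  1.23  0.    1.6 ]
```

Request:
servo_tool(
  moves=[
    {"dx": 0, "dy": 0, "dz": -2, "ax": 0, "ay": 0, "az": 0, "claw": 0.3},
    {"dx": 0, "dy": 0, "dz": -2, "ax": 0, "ay": 0, "az": 0, "claw": 0.3},
    {"dx": 0, "dy": 0, "dz": -1, "ax": 0, "ay": 0, "az": 0, "claw": 0.3},
    {"dx": 0, "dy": 0, "dz": 0, "ax": 0, "ay": 0, "az": 0, "claw": 0.3},
  ],
)

```text
time: 8.05
tool_pos: [0.4772, 0.0791, 0.0449]
tcp_rot: [1.0, -0.0, 0.002, -0.0]
ft_force: [-0.3, 0.6, -1.2]
gripper_width: 0.579
```

```bash
python3 - <<'E'
from h import *
from cell import env
s=state(env)
E
```

```text
t 8.05 tcp mm [477.2  79.1  44.9] yaw -0.0 z axis [ 4.1e-03  7.0e-04 -1.0e+00] F [-0.32  0.56 -1.21] w 0.579 q [ 0.03 -0.01 -0.36  1.21  0.    1.6 ]
```

Request:
servo_tool(
  moves=[
    {"dx": -1, "dy": 0, "dz": -1, "ax": 0, "ay": 0.2, "az": 0, "claw": 0.3},
    {"dx": 0, "dy": 0, "dz": -1, "ax": 0, "ay": 0, "az": 0, "claw": 0.3},
    {"dx": 0, "dy": 0, "dz": 0, "ax": 0, "ay": 0, "az": 0, "claw": 0.3},
  ],
)

```text
time: 8.35
tool_pos: [0.4764, 0.0791, 0.0434]
tcp_rot: [1.0, 0.0, 0.0, -0.0]
ft_force: [-0.2, -0.0, -2.2]
gripper_width: 0.576
```

```bash
python3 - <<'E'
from h import *
from cell import env
s=state(env)
E
```

```text
t 8.35 tcp mm [476.4  79.1  43.4] yaw 0.0 z axis [ 1.e-03  8.e-04 -1.e+00] F [-0.18 -0.01 -2.23] w 0.576 q [ 0.03 -0.01 -0.36  1.21  0.    1.6 ]
```

Request:
servo_tool(
  moves=[
    {"dx": 0, "dy": 0, "dz": -1, "ax": 0, "ay": 0, "az": 0, "claw": 0.3},
    {"dx": 0, "dy": 0, "dz": -1, "ax": 0, "ay": 0, "az": 0, "claw": 0.3},
  ],
)

```text
time: 8.55
tool_pos: [0.4765, 0.0791, 0.0433]
tcp_rot: [1.0, 0.0, 0.001, -0.0]
ft_force: [-2.9, -0.8, 5.8]
gripper_width: 0.579
```

```bash
python3 - <<'E'
from h import *
from cell import env
s=state(env)
E
```

```text
t 8.55 tcp mm [476.5  79.1  43.3] yaw 0.0 z axis [ 1.4e-03  8.0e-04 -1.0e+00] F [-2.94 -0.85  5.84] w 0.579 q [ 0.03 -0.01 -0.36  1.21  0.    1.6 ]
```

Contact with the floor (+6 N). I release gently.

Request:
servo_tool(
  moves=[
    {"dx": 0, "dy": 0, "dz": 0, "ax": 0, "ay": 0, "az": 0, "claw": 0.62},
    {"dx": 0, "dy": 0, "dz": 0, "ax": 0, "ay": 0, "az": 0, "claw": 0.7},
    {"dx": 0, "dy": 0, "dz": 0, "ax": 0, "ay": 0, "az": 0, "claw": 0.8},
    {"dx": 0, "dy": 0, "dz": 0, "ax": 0, "ay": 0, "az": 0, "claw": 0.8},
    {"dx": 0, "dy": 0, "dz": 0, "ax": 0, "ay": 0, "az": 0, "claw": 0.8},
  ],
)

```text
time: 9.05
tool_pos: [0.478, 0.0792, 0.044]
tcp_rot: [1.0, 0.0, 0.002, -0.0]
ft_force: [-0.3, -0.3, -0.6]
gripper_width: 0.802
```

```bash
python3 - <<'E'
from h import *
from cell import env
s=state(env)
E
```

```text
t 9.05 tcp mm [478.   79.2  44. ] yaw 0.0 z axis [ 4.9e-03  8.0e-04 -1.0e+00] F [-0.28 -0.34 -0.58] w 0.802 q [ 0.03 -0.01 -0.36  1.21  0.    1.6 ]
```

Request:
servo_tool(
  moves=[
    {"dx": -1, "dy": 0, "dz": 8, "ax": 0, "ay": 0, "az": 0, "claw": 0.8},
    {"dx": 0, "dy": 0, "dz": 15, "ax": 0, "ay": 0, "az": 0, "claw": 0.8},
    {"dx": 0, "dy": 0, "dz": 20, "ax": 0, "ay": 0, "az": 0, "claw": 0.8},
    {"dx": 0, "dy": 0, "dz": 30, "ax": 0, "ay": 0, "az": 0, "claw": 0.8},
    {"dx": 0, "dy": 0, "dz": 30, "ax": 0, "ay": 0, "az": 0, "claw": 0.8},
    {"dx": 0, "dy": 15, "dz": 20, "ax": 0, "ay": 0, "az": 0, "claw": 1},
    {"dx": -5, "dy": 25, "dz": 0, "ax": 0, "ay": 0, "az": 0, "claw": 1},
    {"dx": -20, "dy": 40, "dz": 0, "ax": 0, "ay": 0, "az": 0, "claw": 1},
    {"dx": -25, "dy": 40, "dz": 0, "ax": 0, "ay": 0, "az": 0, "claw": 1},
    {"dx": -25, "dy": 40, "dz": 0, "ax": 0, "ay": 0, "az": 0, "claw": 1},
  ],
)

```text
time: 10.05
tool_pos: [0.402, 0.2397, 0.1774]
tcp_rot: [1.0, -0.006, 0.006, -0.001]
ft_force: [1.0, 0.1, -0.3]
gripper_width: 0.998
```

```bash
python3 - <<'E'
from h import *
from cell import env
s=state(env)
for n in("scene","top"):
    f=env.grab_frame(n); pickle.dump(f,open(f"pics/{n}5.pkl","wb"))
    cv2.imwrite(f"pics/{n}5.png",f["color"][:,:,::-1])
E
```

```text
t 10.05 tcp mm [402.  239.7 177.4] yaw -0.74 z axis [ 0.0116  0.0021 -0.9999] F [ 1.    0.06 -0.33] w 0.998 q [ 0.4  -0.12 -0.2   1.48 -0.    1.98]
```

View pics/top5.png

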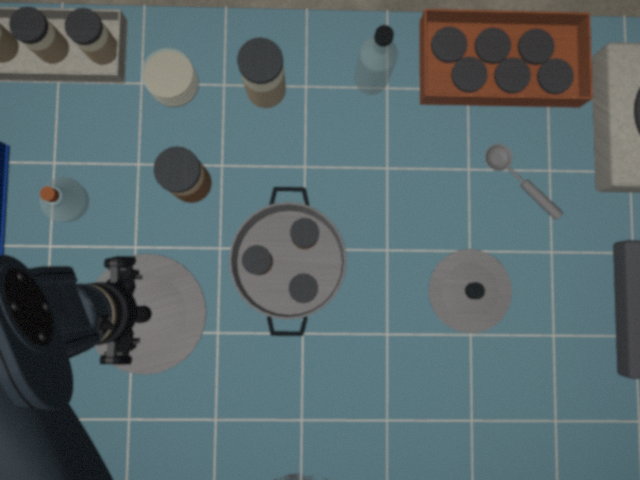

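View pics/scene5.png

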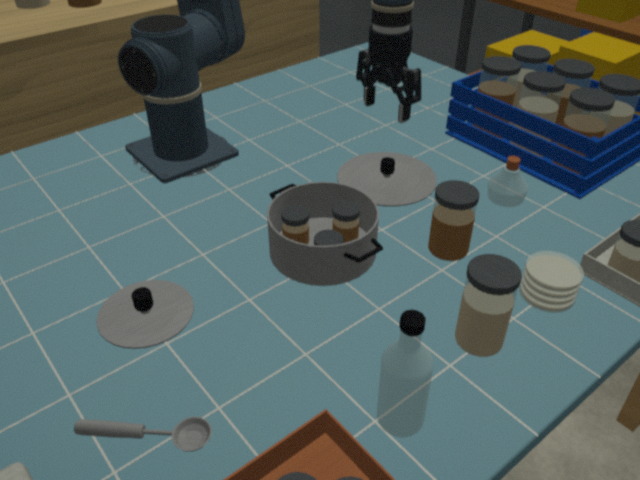

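All three jars stand upright in the pot, at top-view pixels (257,260), (305,234) and (303,288). The new one is in the free place, and the large lid is unmoved. Next is the lid.

Request:
servo_tool(
  moves=[
    {"dx": -15, "dy": 24, "dz": -10, "ax": 0, "ay": 0.6, "az": 0.7, "claw": 1},
    {"dx": 0, "dy": 0, "dz": -20, "ax": 0, "ay": 0, "az": 0, "claw": 1},
    {"dx": 0, "dy": 0, "dz": -20, "ax": 0, "ay": 0, "az": 0, "claw": 1},
    {"dx": 0, "dy": 0, "dz": -10, "ax": 0, "ay": 0, "az": 0, "claw": 1},
    {"dx": 0, "dy": 0, "dz": 0, "ax": 0, "ay": 0, "az": 0, "claw": 1},
    {"dx": 0, "dy": 0, "dz": 0, "ax": 0, "ay": 0, "az": 0, "claw": 1},
  ],
)

```text
time: 10.75
tool_pos: [0.3858, 0.2677, 0.1199]
tcp_rot: [1.0, 0.006, 0.003, -0.002]
ft_force: [0.4, 0.8, 0.0]
gripper_width: 1.0
```

```bash
python3 - <<'E'
from h import *
from cell import env
s=state(env)
f=pickle.load(open("pics/top5.pkl","rb"))
hsv=cv2.cvtColor(f["color"],cv2.COLOR_RGB2HSV)
dark=((hsv[...,2]<80)&(hsv[...,1]<50)).astype(np.uint8)*255
for n,roi in [("new",(240,242,275,278)),("c1",(288,215,325,252)),("c2",(285,270,322,308))]:
    for c in comps(dark,roi,200): print(n,circ(f,c,.07))
E
```

```text
t 10.75 tcp mm [385.8 267.7 119.9] yaw 0.71 z axis [ 0.0058  0.005  -1.    ] F [0.42 0.81 0.  ] w 1.0 q [ 0.46 -0.1  -0.29  1.37  0.    2.02]
new (array([0.47520147, 0.07705556]), np.float64(0.023691443461599952), np.float64(0.0008321251741829236))
c1 (array([ 0.52164862, -0.00102678]), np.float64(0.02353586331323592), np.float64(0.0007966282960485374))
c2 (array([4.29759208e-01, 1.90887680e-04]), np.float64(0.022767292066826282), np.float64(0.0005594899581912535))
```

Request:
servo_tool(
  moves=[
    {"dx": -2, "dy": 7, "dz": -15, "ax": -0.3, "ay": 0.3, "az": -0.7, "claw": 1},
    {"dx": 0, "dy": 0, "dz": -20, "ax": 0, "ay": 0, "az": 0, "claw": 1},
    {"dx": 0, "dy": 0, "dz": -10, "ax": 0, "ay": 0, "az": 0, "claw": 1},
    {"dx": 0, "dy": 0, "dz": 0, "ax": 0, "ay": 0, "az": 0, "claw": 1},
    {"dx": 0, "dy": 0, "dz": 0, "ax": 0, "ay": 0, "az": 0, "claw": 1},
  ],
)

```text
time: 11.25
tool_pos: [0.3863, 0.2762, 0.0752]
tcp_rot: [1.0, -0.002, 0.003, -0.001]
ft_force: [0.7, -0.0, 0.1]
gripper_width: 0.996
```

```bash
python3 - <<'E'
from h import *
from cell import env
s=state(env)
for n in("scene",):
    f=env.grab_frame(n)
    cv2.imwrite(f"pics/{n}6.png",cv2.resize(f["color"][80:220,300:480,::-1],(771,600)))
E
```

```text
t 11.25 tcp mm [386.3 276.2  75.2] yaw -0.25 z axis [ 0.0051  0.0022 -1.    ] F [ 0.73 -0.05  0.15] w 0.996 q [ 0.48 -0.06 -0.34  1.28 -0.    2.05]
```

View pics/scene6.png

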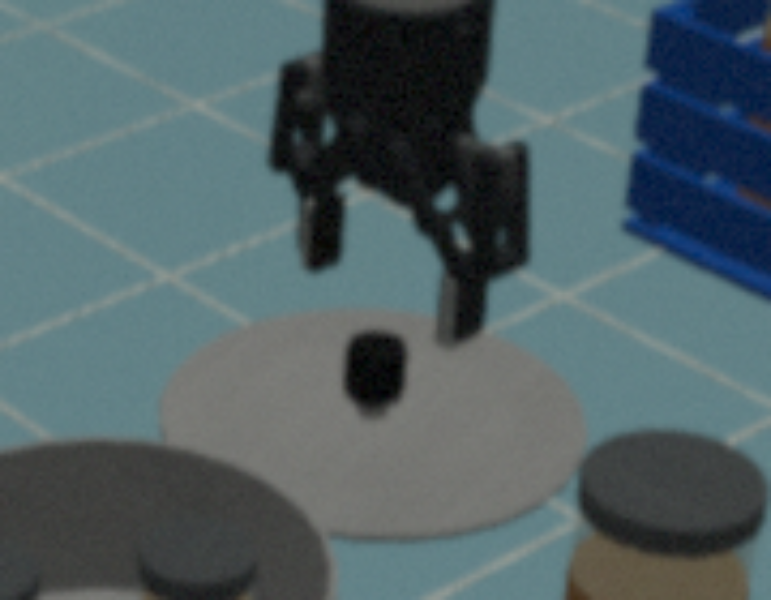

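The open fingers, with tips at zoom (320,265) and (460,340), straddle the knob at (375,370). I go down to it.

Request:
servo_tool(
  moves=[
    {"dx": -2, "dy": -1, "dz": -15, "ax": 0, "ay": 0.3, "az": 0.2, "claw": 1},
    {"dx": 0, "dy": 0, "dz": -12, "ax": 0, "ay": 0, "az": 0, "claw": 1},
    {"dx": 0, "dy": 0, "dz": -6, "ax": 0, "ay": 0, "az": 0, "claw": 1},
    {"dx": 0, "dy": 0, "dz": 0, "ax": 0, "ay": 0, "az": 0, "claw": 1},
    {"dx": 0, "dy": 0, "dz": 0, "ax": 0, "ay": 0, "az": 0, "claw": 1},
  ],
)

```text
time: 11.8
tool_pos: [0.3848, 0.2754, 0.0406]
tcp_rot: [1.0, -0.0, 0.001, -0.002]
ft_force: [-0.3, 0.9, 0.4]
gripper_width: 1.001
```

```bash
python3 - <<'E'
from h import *
from cell import env
s=state(env)
E
```

```text
t 11.8 tcp mm [384.8 275.4  40.6] yaw -0.05 z axis [ 0.0012  0.0033 -1.    ] F [-0.33  0.87  0.45] w 1.001 q [ 0.48 -0.03 -0.39  1.21  0.    2.05]
```

Request:
servo_tool(
  moves=[
    {"dx": 0, "dy": 0, "dz": -4, "ax": -0.2, "ay": 0, "az": 0, "claw": 0.8},
    {"dx": 0, "dy": 0, "dz": 0, "ax": 0, "ay": 0, "az": 0, "claw": 0.6},
    {"dx": 0, "dy": 0, "dz": 0, "ax": 0, "ay": 0, "az": 0, "claw": 0.45},
    {"dx": 0, "dy": 0, "dz": 0, "ax": 0, "ay": 0, "az": 0, "claw": 0.36},
    {"dx": 0, "dy": 0, "dz": 0, "ax": 0, "ay": 0, "az": 0, "claw": 0.1},
    {"dx": 0, "dy": 0, "dz": 0, "ax": 0, "ay": 0, "az": 0, "claw": 0.1},
    {"dx": 0, "dy": 0, "dz": 0, "ax": 0, "ay": 0, "az": 0, "claw": 0.1},
    {"dx": 0, "dy": 0, "dz": 0, "ax": 0, "ay": 0, "az": 0, "claw": 0.1},
  ],
  newtons=60,
)

```text
time: 12.6
tool_pos: [0.3851, 0.2758, 0.0373]
tcp_rot: [1.0, -0.0, 0.001, -0.0]
ft_force: [-0.2, -0.4, 0.3]
gripper_width: 0.332
```

```bash
python3 - <<'E'
from h import *
from cell import env
s=state(env)
E
```

```text
t 12.6 tcp mm [385.1 275.8  37.3] yaw -0.05 z axis [ 1.8e-03  5.0e-04 -1.0e+00] F [-0.17 -0.37  0.33] w 0.332 q [ 0.48 -0.03 -0.39  1.2  -0.    2.05]
```

Request:
servo_tool(
  moves=[
    {"dx": 0, "dy": 0, "dz": 10, "ax": 0, "ay": 0, "az": 0, "claw": 0.1},
    {"dx": 0, "dy": 0, "dz": 15, "ax": 0, "ay": 0, "az": 0, "claw": 0.1},
    {"dx": 0, "dy": 0, "dz": 20, "ax": 0, "ay": 0, "az": 0, "claw": 0.1},
    {"dx": 0, "dy": 0, "dz": 25, "ax": 0, "ay": 0, "az": 0, "claw": 0.1},
    {"dx": 0, "dy": 0, "dz": 25, "ax": 0, "ay": 0, "az": 0, "claw": 0.1},
    {"dx": 0, "dy": 0, "dz": 20, "ax": 0, "ay": 0, "az": 0, "claw": 0.1},
    {"dx": 0, "dy": 0, "dz": 10, "ax": 0, "ay": 0, "az": 0, "claw": 0.1},
    {"dx": 0, "dy": 0, "dz": 0, "ax": 0, "ay": 0, "az": 0, "claw": 0.1},
    {"dx": 0, "dy": 0, "dz": 0, "ax": 0, "ay": 0, "az": 0, "claw": 0.1},
  ],
)

```text
time: 13.5
tool_pos: [0.3802, 0.2727, 0.1631]
tcp_rot: [1.0, -0.001, -0.004, 0.003]
ft_force: [-0.0, 0.7, -4.0]
gripper_width: 0.327
```

```bash
python3 - <<'E'
from h import *
from cell import env
s=state(env)
for n in("scene",):
    f=env.grab_frame(n)
    cv2.imwrite(f"pics/{n}7.png",cv2.resize(f["color"][20:220,280:540,::-1],(780,600)))
E
```

```text
t 13.5 tcp mm [380.2 272.7 163.1] yaw -0.07 z axis [-0.0082 -0.0062 -0.9999] F [-0.03  0.68 -3.99] w 0.327 q [ 0.48 -0.09 -0.2   1.47 -0.    2.05]
```

View pics/scene7.png

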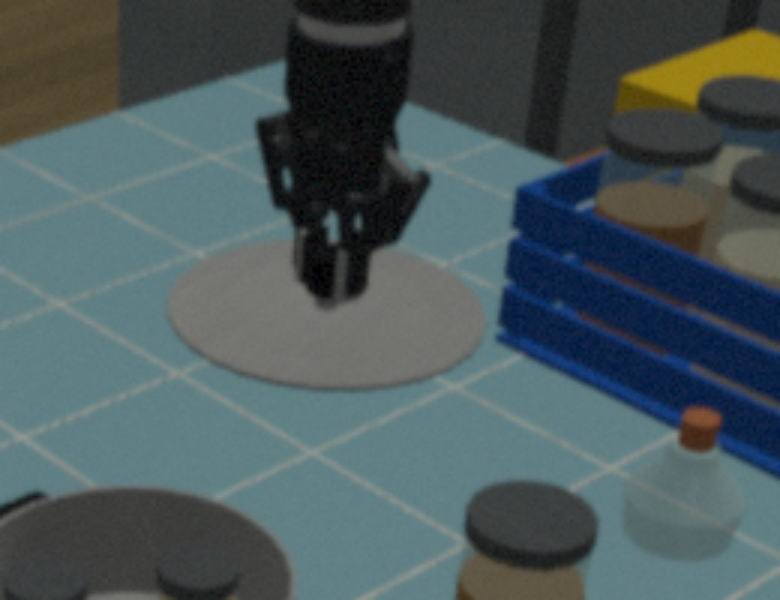

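The lid hangs level with the fingers on the knob, at zoom (335,270). I carry it over the pot.

Request:
servo_tool(
  moves=[
    {"dx": 5, "dy": -12, "dz": 0, "ax": 0.3, "ay": -0.4, "az": 0, "claw": 0.1},
    {"dx": 10, "dy": -25, "dz": 0, "ax": 0, "ay": 0, "az": 0, "claw": 0.1},
    {"dx": 12, "dy": -30, "dz": 0, "ax": 0, "ay": 0, "az": 0, "claw": 0.1},
    {"dx": 12, "dy": -30, "dz": 0, "ax": 0, "ay": 0, "az": 0, "claw": 0.1},
    {"dx": 12, "dy": -30, "dz": 0, "ax": 0, "ay": 0, "az": 0, "claw": 0.1},
    {"dx": 12, "dy": -30, "dz": 0, "ax": 0, "ay": 0, "az": 0, "claw": 0.1},
    {"dx": 12, "dy": -30, "dz": 0, "ax": 0, "ay": 0, "az": 0, "claw": 0.1},
    {"dx": 8, "dy": -20, "dz": 0, "ax": 0, "ay": 0, "az": 0, "claw": 0.1},
    {"dx": 4, "dy": -8, "dz": 0, "ax": 0, "ay": 0, "az": 0, "claw": 0.1},
    {"dx": 0, "dy": 0, "dz": 0, "ax": 0, "ay": 0, "az": 0, "claw": 0.1},
  ],
)

```text
time: 14.55
tool_pos: [0.4615, 0.0424, 0.1493]
tcp_rot: [1.0, -0.0, -0.01, 0.004]
ft_force: [0.3, 0.5, -3.4]
gripper_width: 0.335
```

```bash
python3 - <<'E'
from h import *
from cell import env
s=state(env)
E
```

```text
t 14.55 tcp mm [461.5  42.4 149.3] yaw -0.05 z axis [-0.021  -0.0075 -0.9998] F [ 0.32  0.49 -3.38] w 0.335 q [-0.05 -0.09 -0.23  1.45 -0.01  1.52]
```

Request:
servo_tool(
  moves=[
    {"dx": 8, "dy": -7, "dz": 0, "ax": 0.4, "ay": -1.2, "az": 0, "claw": 0.1},
    {"dx": 7, "dy": -7, "dz": 0, "ax": 0, "ay": 0, "az": 0, "claw": 0.1},
    {"dx": 0, "dy": 0, "dz": 0, "ax": 0, "ay": 0, "az": 0, "claw": 0.1},
    {"dx": 0, "dy": 0, "dz": 0, "ax": 0, "ay": 0, "az": 0, "claw": 0.1},
  ],
)

```text
time: 14.95
tool_pos: [0.4761, 0.0296, 0.148]
tcp_rot: [1.0, 0.001, -0.001, -0.001]
ft_force: [-0.4, -0.1, -3.4]
gripper_width: 0.333
```

```bash
python3 - <<'E'
from h import *
from cell import env
s=state(env)
for n in("scene","top"):
    f=env.grab_frame(n)
    r=f["color"][60:320,180:440,::-1] if n=="scene" else f["color"][130:390,160:420,::-1]
    cv2.imwrite(f"pics/{n}8.png",cv2.resize(r,(600,600)))
E
```

```text
t 14.95 tcp mm [476.1  29.6 148. ] yaw 0.15 z axis [-0.001   0.0018 -1.    ] F [-0.37 -0.06 -3.36] w 0.333 q [-0.08 -0.08 -0.22  1.43  0.    1.49]
```

View pics/scene8.png

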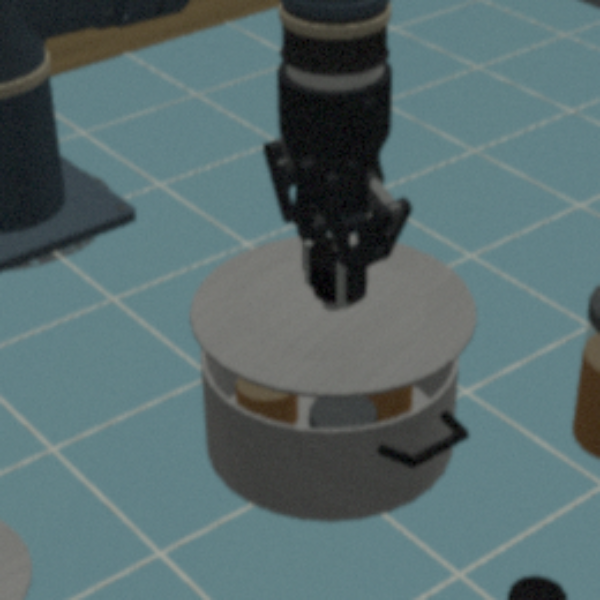

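View pics/top8.png

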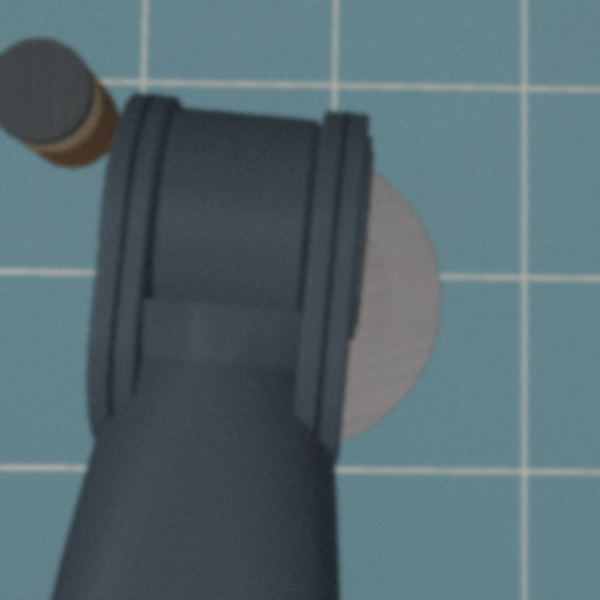

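The lid is level and centred over the pot; in the scene zoom it is at (333,315) against the pot at x=330. I lower it.

Request:
servo_tool(
  moves=[
    {"dx": 1, "dy": -2, "dz": -6, "ax": -0.1, "ay": 0, "az": 0, "claw": 0.1},
    {"dx": 0, "dy": 0, "dz": -6, "ax": 0, "ay": 0, "az": 0, "claw": 0.1},
    {"dx": 0, "dy": 0, "dz": -6, "ax": 0, "ay": 0, "az": 0, "claw": 0.1},
    {"dx": 0, "dy": 0, "dz": -4, "ax": 0, "ay": 0, "az": 0, "claw": 0.1},
    {"dx": 0, "dy": 0, "dz": 0, "ax": 0, "ay": 0, "az": 0, "claw": 0.1},
    {"dx": 0, "dy": 0, "dz": 0, "ax": 0, "ay": 0, "az": 0, "claw": 0.1},
  ],
)

```text
time: 15.65
tool_pos: [0.4762, 0.0288, 0.1234]
tcp_rot: [1.0, 0.002, -0.001, -0.0]
ft_force: [0.6, -0.5, -3.3]
gripper_width: 0.326
```

```bash
python3 - <<'E'
from h import *
from cell import env
s=state(env)
E
```

```text
t 15.65 tcp mm [476.2  28.8 123.4] yaw 0.28 z axis [-2.5e-03  1.0e-04 -1.0e+00] F [ 0.6  -0.48 -3.26] w 0.326 q [-0.08 -0.07 -0.26  1.38 -0.    1.49]
```

Request:
servo_tool(
  moves=[
    {"dx": 0, "dy": -1, "dz": -3, "ax": 0, "ay": 0, "az": 0, "claw": 0.1},
    {"dx": 0, "dy": 0, "dz": -2, "ax": 0, "ay": 0, "az": 0, "claw": 0.1},
    {"dx": 0, "dy": 0, "dz": -1.5, "ax": 0, "ay": 0, "az": 0, "claw": 0.1},
    {"dx": 0, "dy": 0, "dz": 0, "ax": 0, "ay": 0, "az": 0, "claw": 0.1},
    {"dx": 0, "dy": 0, "dz": 0, "ax": 0, "ay": 0, "az": 0, "claw": 0.1},
  ],
)

```text
time: 16.15
tool_pos: [0.4766, 0.0275, 0.1168]
tcp_rot: [1.0, 0.002, -0.001, -0.0]
ft_force: [-0.3, -0.1, -2.9]
gripper_width: 0.33
```

```bash
python3 - <<'E'
from h import *
from cell import env
s=state(env)
E
```

```text
t 16.15 tcp mm [476.6  27.5 116.8] yaw 0.27 z axis [-0.0015  0.     -1.    ] F [-0.33 -0.07 -2.91] w 0.33 q [-0.08 -0.06 -0.27  1.37 -0.    1.48]
```

Request:
servo_tool(
  moves=[
    {"dx": 0, "dy": 0, "dz": -1, "ax": 0, "ay": 0, "az": 0, "claw": 0.1},
    {"dx": 0, "dy": 0, "dz": -1, "ax": 0, "ay": 0, "az": 0, "claw": 0.1},
    {"dx": 0, "dy": 0, "dz": 0, "ax": 0, "ay": 0, "az": 0, "claw": 0.1},
  ],
)

```text
time: 16.45
tool_pos: [0.4768, 0.0275, 0.115]
tcp_rot: [1.0, 0.002, -0.0, 0.0]
ft_force: [-0.3, -0.4, -4.7]
gripper_width: 0.334
```

Request:
servo_tool(
  moves=[
    {"dx": 0, "dy": 0, "dz": -1, "ax": 0, "ay": 0, "az": 0, "claw": 0.1},
    {"dx": 0, "dy": 0, "dz": 0, "ax": 0, "ay": 0, "az": 0, "claw": 0.1},
  ],
)

```text
time: 16.65
tool_pos: [0.4771, 0.0275, 0.1144]
tcp_rot: [1.0, 0.002, -0.0, 0.0]
ft_force: [-0.3, -0.3, -3.1]
gripper_width: 0.332
```

Request:
servo_tool(
  moves=[
    {"dx": 0, "dy": 0, "dz": -1, "ax": 0, "ay": 0, "az": 0, "claw": 0.1},
    {"dx": 0, "dy": 0, "dz": 0, "ax": 0, "ay": 0, "az": 0, "claw": 0.1},
  ],
)

```text
time: 16.85
tool_pos: [0.4773, 0.0275, 0.1145]
tcp_rot: [1.0, 0.002, 0.0, 0.0]
ft_force: [-0.2, 0.5, -3.6]
gripper_width: 0.331
```

Request:
servo_tool(
  moves=[
    {"dx": 0, "dy": 0, "dz": -1, "ax": 0, "ay": 0, "az": 0, "claw": 0.1},
  ],
)

```text
time: 16.95
tool_pos: [0.4774, 0.0275, 0.1143]
tcp_rot: [1.0, 0.002, 0.001, 0.0]
ft_force: [-2.5, -0.3, 5.3]
gripper_width: 0.334
```

Contact is at TCP z = 114.3, which is the predicted height. I release in small steps.

Request:
servo_tool(
  moves=[
    {"dx": 0, "dy": 0, "dz": 0, "ax": 0, "ay": 0, "az": 0, "claw": 0.38},
    {"dx": 0, "dy": 0, "dz": 0, "ax": 0, "ay": 0, "az": 0, "claw": 0.45},
    {"dx": 0, "dy": 0, "dz": 0, "ax": 0, "ay": 0, "az": 0, "claw": 0.6},
    {"dx": 0, "dy": 0, "dz": 0, "ax": 0, "ay": 0, "az": 0, "claw": 0.8},
    {"dx": 0, "dy": 0, "dz": 0, "ax": 0, "ay": 0, "az": 0, "claw": 1},
    {"dx": 0, "dy": 0, "dz": 0, "ax": 0, "ay": 0, "az": 0, "claw": 1},
  ],
)

```text
time: 17.55
tool_pos: [0.4796, 0.0273, 0.1158]
tcp_rot: [1.0, 0.002, 0.003, 0.0]
ft_force: [0.0, 0.1, 0.1]
gripper_width: 1.0
```

Request:
servo_tool(
  moves=[
    {"dx": -1, "dy": 0, "dz": 8, "ax": 0, "ay": 0, "az": 0, "claw": 1},
    {"dx": 0, "dy": 0, "dz": 20, "ax": 0, "ay": 0, "az": 0, "claw": 1},
    {"dx": 0, "dy": 0, "dz": 30, "ax": 0, "ay": 0, "az": 0, "claw": 1},
    {"dx": 0, "dy": 0, "dz": 30, "ax": 0, "ay": 0, "az": 0, "claw": 1},
    {"dx": 0, "dy": -30, "dz": 10, "ax": 0, "ay": 0, "az": 0, "claw": 1},
    {"dx": 0, "dy": -45, "dz": 0, "ax": 0, "ay": 0, "az": 0, "claw": 1},
    {"dx": 0, "dy": -45, "dz": 0, "ax": 0, "ay": 0, "az": 0, "claw": 1},
    {"dx": 0, "dy": -45, "dz": 0, "ax": 0, "ay": 0, "az": 0, "claw": 1},
    {"dx": 0, "dy": -45, "dz": 0, "ax": 0, "ay": 0, "az": 0, "claw": 1},
    {"dx": 0, "dy": -30, "dz": 0, "ax": 0, "ay": 0, "az": 0, "claw": 1},
  ],
)

```text
time: 18.55
tool_pos: [0.4774, -0.2172, 0.2244]
tcp_rot: [1.0, 0.008, 0.007, 0.002]
ft_force: [-0.3, 0.3, 0.3]
gripper_width: 1.0
```

```bash
python3 - <<'E'
from h import *
from cell import env
s=state(env)
for n in("scene","top"):
    f=env.grab_frame(n); 
    cv2.imwrite(f"pics/{n}9.png",f["color"][:,:,::-1])
    if n=="top":
        hsv=cv2.cvtColor(f["color"],cv2.COLOR_RGB2HSV)
        nb=(~((hsv[...,0]>80)&(hsv[...,0]<110)&(hsv[...,1]>55))).astype(np.uint8)*255
        nb=cv2.morphologyEx(nb,cv2.MORPH_OPEN,cv2.getStructuringElement(cv2.MORPH_ELLIPSE,(9,9)))
        for c in comps(nb,(215,190,355,335),2000): print("lid on pot z.091",circ(f,c,.091))
E
```

```text
t 18.55 tcp mm [ 477.4 -217.2  224.4] yaw 0.91 z axis [ 0.014  -0.0032 -0.9999] F [-0.27  0.29  0.29] w 1.0 q [-0.56  0.03  0.04  1.57  0.    1.  ]
lid on pot z.091 (array([0.47690758, 0.02686647]), np.float64(0.1047003623109873), np.float64(0.0006736901008396773))
```

View pics/scene9.png

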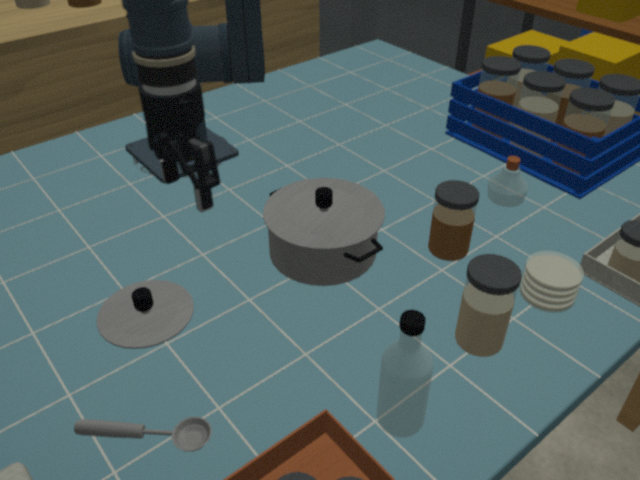

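View pics/top9.png

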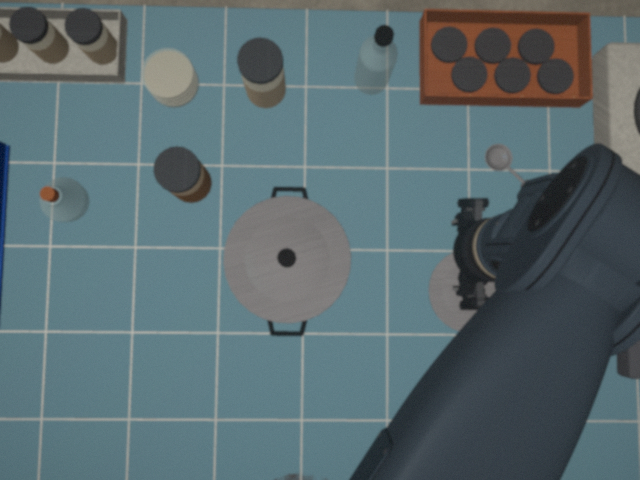

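The lid lies flat on the rim, with its knob at (287,258) in the top view, about 2 mm off the pot centre. The gripper is clear. I let the arm settle and hand in.

Request:
servo_tool(
  moves=[
    {"dx": 0, "dy": 0, "dz": 0, "ax": 0, "ay": 0, "az": 0, "claw": 1},
    {"dx": 0, "dy": 0, "dz": 0, "ax": 0, "ay": 0, "az": 0, "claw": 1},
    {"dx": 0, "dy": 0, "dz": 0, "ax": 0, "ay": 0, "az": 0, "claw": 1},
  ],
)

```text
time: 18.95
tool_pos: [0.4773, -0.2172, 0.2249]
tcp_rot: [1.0, 0.006, 0.007, 0.001]
ft_force: [-0.8, 0.4, 0.3]
gripper_width: 1.002
```

```bash
python3 - <<'E'
from h import *
from cell import env
s=state(env); print(env.close_job())
E
```

```text
t 18.95 tcp mm [ 477.3 -217.2  224.9] yaw 0.72 z axis [ 0.0137 -0.0028 -0.9999] F [-0.78  0.4   0.27] w 1.002 q [-0.56  0.03  0.04  1.57  0.    1.  ]
the job is handed in; nothing more can be done
None
```

The last small jar is in the pot, the large lid is on the rim, and I handed the job in at about 19 s of the 64 s allowed; no verdict was reported.

- **Jar:** I set it on the pot floor with about 6 N of contact and let go. With the lid still off, the cameras showed it upright in the free place, about 51 mm from the pot's axis (limit 70 mm).
- **Lid:** I gripped it by the knob, lowered it until it touched at the predicted height with about 5 N, and let go. The last top view puts its centre about 1.7 mm from the pot's (limit 14 mm), and it looks flat in both views. I did not measure its tilt separately.
- **Robot:** At hand-in the gripper was open and about 24 cm to the side of the pot, 22 cm above the bench, touching nothing.

No check failed. The camera and arm positions differed by about 1–2 mm, within the stated calibration, and the jar was out of sight once the lid was on. The first move call was refused because its rows left out some fields; nothing moved.

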